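# Lock the sprung access panel of a press sensor box with its quarter-turn fastener

## Robot

A 6-joint arm with a two-finger parallel gripper is mounted at the origin on the work surface. World frame = base frame: x ahead of the robot, y to its left, z up, the work surface at z = 0. Lengths are in mm, angles in rad, forces in N, time in s.
With the tool pointing down it reaches from about 400 to 925 mm from the base axis. Payload 12.5 kg.
Tool frame: the origin (TCP) lies at the very end of the fingers, on their centre line; the grasp point (between the pads) lies 19 mm behind it; z points along the fingers, y is the line along which they close (so a half turn about z gives the same grasp; the last joint's range is limited). The gripper opens to 95 mm and grips with 3 to 60 N. Pads are 20 mm wide; open, the fingers measure 119 mm over their backs; the gripper's body (75 mm by 180 mm) begins 59 mm behind the grasp point.
Start: joints at [1.079, 0.491, 1.559, -0, 1.092, -0.106], TCP at [235.173, 579.086, 214.661] pointing down, gripper open.
Joint ranges: [-3.1, 3.1], [-0.84, 2.19], [0.05, 2.79], [-1.13, 4.28], [0.06, 2.93], [-2.69, 2.69]. Speed limits (rad/s): [2.22, 2.22, 2.79, 3.14, 3.14, 3.14].

## Interface

Orientations are given as [roll, pitch, yaw] about the fixed x, y, z axes, in that order (R = Rz(yaw) Ry(pitch) Rx(roll)).
In Python, from cell import state, imaging, env, spot_in, mark_of gives the robot as it stands. The module is installed in compiled form; this text tells all that it offers.
- The arm moves only by the tool step_arm, never from a script. Its argument "increments" is a list of rows, each an object with "slide": the shift along the tool's x, y, z in m, a list of three; "roll": the turn about the tool's z in rad. A call has 1 to 5 rows; each row is the pose to reach, as a shift and turn from the pose commanded when the call began, along the tool's axes at that moment; what a row does not reach only later rows make up. A row lasts 1/8 s, in which the tool goes at most 62.5 mm and 10.7 degrees, less where a joint would pass 70% of its speed; a pose out of reach is approached as far as the arm can. A call with a gripper value outside its range is refused whole. "fingers" is the opening, from 0 (shut) to 1 (fully open), set as the call begins (left out, the last holds). The fingers move at their own pace and stop on an object; the grip force is fixed at half the most. Time passes only in rows, so rows that repeat a pose let the fingers close. It gives the time, the measured TCP pose, the force, the opening and the grip force at its end, in the units of the state.
- state(): the state, without advancing time (a new reading comes with each control period).
- imaging.read_camera(name): name is "scene" or "top" or "wrist"; returns a dict with "color" (384x512x3 uint8, red, green, blue), "z_map" (384x512 float32, mm along the optical axis (not along the pixel's ray), 0 where there is no reading), "intrinsics" (3x3 intrinsics, pixels), "distortion" ([k1, k2, p1, p2, k3] as OpenCV has them; the pictures are not rectified), "camera_from_world" (4x4, takes a point from world to camera coordinates). Camera axes: x right, y up, looking along -z (the intrinsics and any distortion apply to the point x, -y, -z); pixel columns grow to the right and rows downward; lengths in mm; the calibration is good to about 2 mm. A picture is of the moment at which its call begins.
- env.job_done(): hands the job in; it is judged then, once.
Trained networks look in the newest picture that a camera, given by its name, has taken for a name from the list of things; names that differ only in an ending like _2 or _b are one class to them, and where a whole thing is asked for, a point or a joint stands for the part that bears it (a point fixed in the world has none). Each returns a list of dicts, best first, with "confidence" (0 to 1); they miss things now and then, are a little off and sometimes report something else, mostly with a low value. They report only what shows in the picture. A call takes as long as a camera call.
- spot_in(camera, target): "bbox" ([left, top, right, bottom] in pixels, round what is visible of it).
- mark_of(camera, target): "uv" ([column, row] in pixels: a listed point, or the origin of a listed thing).
The state is a dict: "t": time; "joints": joint angles; "qvel": joint speeds; "tau": joint torques, N m; "eef_pos": TCP position; "tcp_rot": TCP orientation; "ft_force": force on the tool from outside, world axes, zero at the start; "moment": the same for the moment, N m; "opening": opening from 0.0 (shut) to 1.0 (fully open); "grip_force": force on a finger pad.
Only numpy, scipy, OpenCV 4.12 (cv2) and the standard library are available. Lean on these libraries where they do the work, as an engineer would, in place of code of your own. Each camera call takes 0.05 s, during which the arm holds its last target. There are 200 camera calls.

## Task

On the bench stand two alike sensor boxes of the test press; one has its top access panel standing ajar on its spring. Set a fingertip in the slot of that panel's round fastener, press the panel down flush and, keeping it pressed, turn the fastener a quarter turn clockwise (seen from above) to its stop, so that the panel stays locked down when you let go. Leave the locked box as it is, and do not pick up or shift anything else.

Things in the scene. Friction and masses are not known exactly. Their poses are not given: they have to be found in the camera images.
- open_box_unit: The box with the unlocked panel: steel box 230 (x) x 200 (y) x 100 (z) mm, fixed to the bench; origin under its centre, z up, sockets on its -x side. An aluminium panel, hinged at the +x side, lies inset in its top; a round slotted fastener sits on the panel 36 mm from the box centre towards -x.
- fastener_slot (a point): Fastener to turn: disc 100 mm across, 18 mm high, with a straight open-ended slot 36 mm wide, 14 mm deep across its whole diameter. Site: centre of the slot's floor, on the turning axis; y along the slot, z out of the panel, turning with the disc. 102 mm above the bench when the panel is flush; about 17 mm higher, tilted 0.13 rad, when ajar.
- fastener (a joint): Turn of that fastener, rad, clockwise from above: 0 open (slot along the box's y), 1.57 locked (slot along the box's x), stops at both ends; starts between 0 and 0.35. Light friction (0.06 N m) holds it where left. Shut fingers set in the slot, beside the axis or over it, turn it by the slot's walls.
- keeper (a point): Middle of the keeper: a fixed bar under the panel, 73 mm from the box centre to -x. From about 1.0 rad the fastener's 45 mm tongue hooks under it, but only while the panel is pressed flush or up to 3 mm lower; turned with the panel up, the tongue ends above the bar and blocks the panel (turn back to undo).
- panel (a joint): Opening of that panel, rad: 0 flush, 0.13 ajar as its spring lifts it. At the fastener, 130 mm from the hinge, about 6 N press it flush; it yields up to 3 mm further down there (-0.025 rad) to a firm stop. Locked, it rests at about 0.01.
- shut_box_unit: The neighbour, already locked, to be left as it is: steel box 230 (x) x 200 (y) x 100 (z) mm, fixed to the bench; origin under its centre, z up, sockets on its -x side. An aluminium panel, hinged at the +x side, lies inset in its top; a round slotted fastener sits on the panel 36 mm from the box centre towards -x.
- fastener_shut (a joint): Turn of the neighbour's fastener: 1.57 locked (slot along its box's x).
- die: Bystander: stepped steel press die standing upright, 52 mm wide, 70 mm high
- bearing: Bystander: steel bearing ring lying flat, 52 mm outside, 16 mm high
- wrench: Bystander: steel wrench, 190 mm, lying flat
- screwdriver: Bystander: screwdriver, 190 mm, lying flat
- oil_bottle: Bystander: white oil bottle, 54 mm wide, 130 mm high, standing
- specimen: Bystander: grey concrete test cylinder, 38 mm wide, 50 mm high, standing

How it is judged (in metres and radians):
At the end, for the whole second after the job is handed in: With the robot clear, the fastener is turned to at least 1.3 rad and the panel stays down within 0.025 rad (about 3 mm at the fastener) of flush; the neighbour's fastener is still locked (above 1.3 rad) (value of joint each of fastener, fastener_shut above 1.3 rad and value of joint panel below 0.025 rad); the robot touches nothing.
It fails at once if the panel is pulled up (beyond 0.25 rad) (value of joint panel above 0.25 rad).
It fails at once if the neighbour's fastener is turned back (below 1.3 rad) (value of joint fastener_shut below 1.3 rad).
It fails at once if a bystander is lifted or shifted by more than 30 mm (distance of any of die, bearing, wrench, screwdriver, oil_bottle, specimen from where it was at the start of the episode above 0.03 m).
It also fails if it takes over 38 s, if anything falls off the work surface, if the arm or the gripper's body presses on something with over 40 N, if the wrist force passes 120 N, or if a joint passes its speed limit or range.

## Working session

There is one attempt and no reset: what is moved stays moved. The work goes in short steps, Python scripts to look and compute and a tool call to move; the robot and the scene stay as the last step left them, time stands still between calls to the robot, and variables do not carry over. Pictures are saved under pics/ and viewed, at most 10 in all, crops included, and the job is handed in when it is done.

Besides the shell and the picture viewer there is one more tool, called as name(argument=value, ...) on one line, values as JSON. step_arm: Moves the arm, as the interface text tells. Its arguments: {"type":"object","properties":{"increments":{"type":"array"},"fingers":{"type":"number"}},"required":["increments"]}

```bash
mkdir -p pics; cat > h.py <<'E'
import numpy as np, cv2
from cell import state, imaging, env, spot_in, mark_of
def world(c,u,v,z=None,win=2):
    """pixel -> world mm, by depth map or (z given) by intersection with height z"""
    p=cv2.undistortPoints(np.array([[[u,v]]],float),c["intrinsics"],np.array(c["distortion"],float))[0,0]
    M=np.linalg.inv(c["camera_from_world"])
    d=np.array([p[0],-p[1],-1.])
    if z is None:
        a=c["z_map"][int(v)-win:int(v)+win+1,int(u)-win:int(u)+win+1]; a=a[a>0]
        return (M@np.r_[d*np.median(a),1])[:3]
    o=M[:3,3]; r=M[:3,:3]@d
    return o+r*(z-o[2])/r[2]
def cloud(c):
    h,w=c["z_map"].shape
    uv=np.stack(np.meshgrid(np.arange(w),np.arange(h)),-1).reshape(-1,1,2).astype(float)
    p=cv2.undistortPoints(uv,c["intrinsics"],np.array(c["distortion"],float))[:,0]
    Z=c["z_map"].reshape(-1,1)
    X=np.c_[p[:,0],-p[:,1],-np.ones(len(p))]*Z
    M=np.linalg.inv(c["camera_from_world"])
    return (X@M[:3,:3].T+M[:3,3]).reshape(h,w,3)
E
python3 - <<'E'
from h import *
s=state();print(s)
ims=[]
for n in("top","scene"):
    c=imaging.read_camera(n)
    im=c["color"][:,:,::-1].copy()
    cv2.imwrite(f"pics/{n}0.png",im)
    for t in("open_box_unit","shut_box_unit","fastener_slot","fastener_shut","keeper"):
        for f in (mark_of,spot_in):
            for r in f(n,t)[:2]:
                k=r.get("uv",r.get("bbox")); print(n,t,np.round(k),round(r["confidence"],2), np.round(world(c,*k)) if len(k)==2 else "")
    np.savez(f"{n}0.npz",**c)
E
```

```text
{'t': 0.0, 'joints': array([ 1.07938049e+00,  4.91539592e-01,  1.55941531e+00, -4.52291819e-07,
        1.09169778e+00, -1.05592970e-01]), 'qvel': array([-0.00069082, -0.00053059,  0.00148326,  0.00067806,  0.00057695,
       -0.00028656]), 'tau': array([-2.47695170e-03, -6.12673616e+01, -2.58168054e+01,  6.90575852e-02,
        4.84452350e-02, -1.20375644e-04]), 'eef_pos': array([235.0683692 , 578.86473439, 214.08591079]), 'tcp_rot': array([-3.14053849e+00, -1.11324714e-04,  2.75576994e+00]), 'ft_force': array([-0.51425448, -0.22983346,  0.42027591]), 'moment': array([-0.03528122,  0.02597735, -0.0227091 ]), 'grip_force': 0.0, 'opening': 0.9999156519977441}
top open_box_unit [316. 186.] 0.77 [ 625. -179.  110.]
top open_box_unit [282. 140. 364. 227.] 0.73 
top shut_box_unit [180. 209.] 0.93 [563. 245. 115.]
top shut_box_unit [140. 166. 217. 253.] 0.82 
top shut_box_unit [314. 179. 349. 210.] 0.5 
top fastener_slot [329. 198.] 0.83 [ 587. -219.  120.]
top fastener_slot [314. 178. 346. 211.] 0.94 Traceback (most recent call last):
  File "<stdin>", line 10, in <module>
ValueError: it knows: bearing, die, fastener_slot, keeper, oil_bottle, open_box_unit, screwdriver, shut_box_unit, specimen, wrench
```

```bash
python3 - <<'E'
from h import *
for n in("top","scene"):
    c=imaging.read_camera(n); np.savez(f"{n}0.npz",**c)
    cv2.imwrite(f"pics/{n}0.png",c["color"][:,:,::-1])
a=cv2.imread("pics/top0.png"); b=cv2.imread("pics/scene0.png")
cv2.imwrite("pics/a.png",cv2.resize(a[110:290,110:390],None,fx=2.8,fy=2.8,interpolation=cv2.INTER_CUBIC))
c=dict(np.load("top0.npz")); P=cloud(c)
# box orientation
R=P[120:260,270:375].reshape(-1,3); R=R[(R[:,2]>85)&(R[:,2]<145)]
print(cv2.minAreaRect(R[:,:2].astype(np.float32)),len(R))
R=P[150:270,125:230].reshape(-1,3); R=R[(R[:,2]>85)&(R[:,2]<145)]
print(cv2.minAreaRect(R[:,:2].astype(np.float32)),len(R))
E
```

```text
((655.3557739257812, -191.4493408203125), (297.6595764160156, 226.6765899658203), 17.705909729003906) 4356
((566.0452880859375, 264.9371337890625), (232.01856994628906, 204.23809814453125), 14.471304893493652) 4397
```

View pics/a.png

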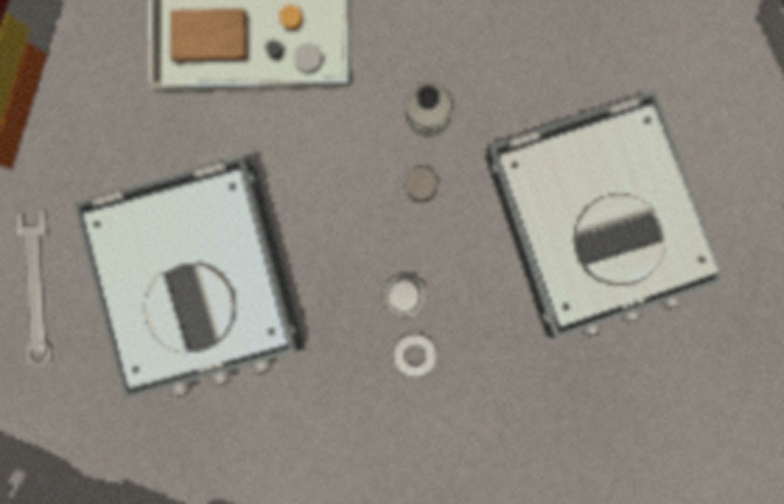

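View pics/scene0.png

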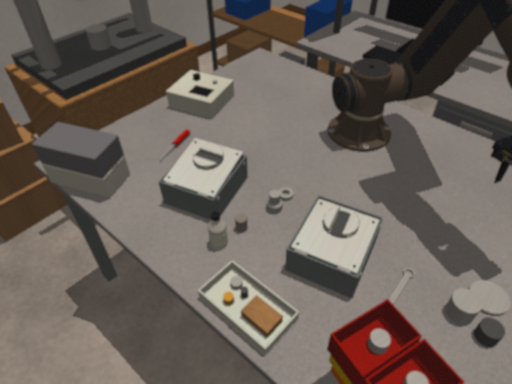

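The top crop shows the open box at the right: its fastener disc is around (619,240), with the slot close to the box's y. The left box is locked, slot along its x, at (190,307). In the scene view the open box's fastener is at about (208,157) and bystanders stand between the boxes. I'll make the coarse move over the open fastener at the current height, then refine with the wrist camera.

step_arm(increments=[{"slide": [-0.043,-0.042,0],"roll": -0.05},{"slide": [-0.086,-0.084,0],"roll": -0.1},{"slide": [-0.129,-0.125,0],"roll": -0.15},{"slide": [-0.172,-0.167,0],"roll": -0.2},{"slide": [-0.215,-0.209,0],"roll": -0.25}], fingers=0.69)

```text
t: 1.08
eef_pos: [356.2, 302.9, 214.9]
tcp_rot: [3.141, 0.001, 3.008]
ft_force: [0.8, 0.7, -0.9]
opening: 0.69
grip_force: 0.0
```

step_arm(increments=[{"slide": [-0.03,-0.049,0],"roll": -0.05},{"slide": [-0.06,-0.098,0],"roll": -0.1},{"slide": [-0.09,-0.147,0],"roll": -0.15},{"slide": [-0.12,-0.196,0],"roll": -0.2},{"slide": [-0.15,-0.244,0],"roll": -0.25}])

```text
t: 1.7
eef_pos: [471.9, 40.6, 214.9]
tcp_rot: [3.142, 0.001, -3.026]
ft_force: [1.0, 0.6, 0.3]
opening: 0.691
grip_force: 0.0
```

step_arm(increments=[{"slide": [-0.017,-0.054,0],"roll": -0.03},{"slide": [-0.034,-0.109,0],"roll": -0.07},{"slide": [-0.051,-0.163,0],"roll": -0.1},{"slide": [-0.068,-0.218,0],"roll": -0.13},{"slide": [-0.085,-0.272,0],"roll": -0.16}])

```text
t: 2.33
eef_pos: [587.3, -220.0, 214.7]
tcp_rot: [-3.142, 0.0, -2.867]
ft_force: [0.4, 1.5, 0.1]
opening: 0.688
grip_force: 0.0
```

```bash
python3 - <<'E'
from h import *
s=state();print(s["eef_pos"],s["tcp_rot"],s["joints"])
c=imaging.read_camera("wrist"); np.savez("w1.npz",**c)
cv2.imwrite("pics/w1.png",c["color"][:,:,::-1])
for t in("fastener_slot","open_box_unit","keeper"):
    for f in (mark_of,spot_in):
        for r in f("wrist",t)[:2]:
            k=r.get("uv",r.get("bbox")); print(t,np.round(k),round(r["confidence"],2), np.round(world(c,*k)) if len(k)==2 else "")
E
```

```text
[ 587.29319687 -219.99834892  214.69129013] [-3.14155016e+00  2.88514782e-04 -2.86665119e+00] [-4.63761893e-01  4.93866294e-01  1.55346188e+00  1.83288477e-04
  1.09402256e+00 -2.30958377e+00]
fastener_slot [252. 197.] 0.96 [ 590. -223.  121.]
fastener_slot [197. 144. 304. 255.] 0.78 
open_box_unit [254. 194.] 0.59 [ 587. -221.  121.]
open_box_unit [64. 81.] 0.19 [ 545. -470.   13.]
open_box_unit [146.  92. 357. 321.] 0.64 
keeper [140.  90. 362. 320.] 0.59 
keeper [140. 124. 358. 307.] 0.28
```

View pics/w1.png

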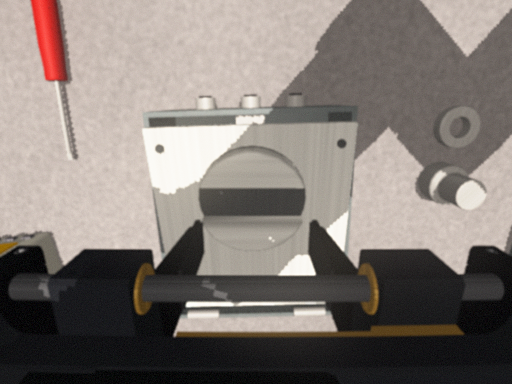

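The wrist view shows the disc centred at about (252,199), with the slot running nearly horizontal in the picture, close to parallel to the finger line. Next I'll fit the slot from the depth map.

```bash
python3 - <<'E'
from h import *
c=dict(np.load("w1.npz")); P=cloud(c)
ax=P[140:262,190:315].reshape(-1,3)
ctr=np.array([589,-222.])
# fit panel plane from ring outside the disc
r=np.linalg.norm(ax[:,:2]-ctr,axis=1)
ring=ax[(r>54)&(r<62)&(ax[:,2]>90)&(ax[:,2]<140)]
A=np.c_[ring[:,:2]-ctr,np.ones(len(ring))]
k=np.ones(len(ring),bool)
for _ in range(5):
    s=np.linalg.lstsq(A[k],ring[k,2],rcond=None)[0]; e=ring[:,2]-A@s; k=abs(e)<3
print("plane",s,"tilt",np.hypot(*s[:2]),"uphill dir",np.arctan2(s[1],s[0]),k.sum())
h=ax[:,2]-np.c_[ax[:,:2]-ctr,np.ones(len(ax))]@s
top=ax[(h>13)&(h<23)&(r<60)]
print("disc top",len(top),cv2.minEnclosingCircle(top[:,:2].astype(np.float32)),np.median(h[(h>13)&(h<23)]))
fl=ax[(h>-2)&(h<9)&(r<44)]
print("floor",len(fl),cv2.minAreaRect(fl[:,:2].astype(np.float32)), fl.mean(0))
# line fits of slot edges from disc top, in world: bin along slot
q=fl[:,:2]-fl[:,:2].mean(0); w,v=np.linalg.eigh(q.T@q); d=v[:,1]*np.sign(v[1,1]); print("slot angle",np.arctan2(d[1],d[0]))
n=np.array([-d[1],d[0]]); t=(fl[:,:2]-ctr)
for lo in range(-40,40,10):
    m=(t@d>lo)&(t@d<lo+10); print(lo, np.round(np.percentile(t[m]@n,[3,97]),1),end=' ')
    m=(top[:,:2]-ctr)@d; m=(m>lo)&(m<lo+10); tt=(top[m,:2]-ctr)@n; print(np.round([tt[tt<0].max(),tt[tt>0].min()],1))
E
```

```text
plane [-1.25155724e-01 -3.89871166e-02  1.16774067e+02] tilt 0.13108756783315312 uphill dir -2.8396110014306313 1601
disc top 5331 ((593.63720703125, -222.5095672607422), 50.08670425415039) 18.007450291503332
floor 2702 ((595.7723999023438, -220.1581573486328), (29.7491397857666, 87.48069763183594), 15.702033042907715) [ 595.58059401 -220.08577561  120.02365597]
slot angle 1.8443100511975747
-40 [-20.8   7.3] [-20.9  12.3]
-30 [-21.    7.4] [-21.1  12.4]
-20 [-21.1   7.2] [-20.9  12.3]
-10 [-21.   7.] [-21.   12.2]
0 [-21.    7.3] [-20.8  12.4]
10 [-21.1   7. ] [-21.1  12.5]
20 [-21.    7.2] [-21.1  12.5]
30 [-21.    7.2] [-21.1  12.5]
```

step_arm(increments=[{"slide": [-0.003,-0.004,0.03],"roll": 0},{"slide": [-0.003,-0.004,0.06],"roll": 0},{"slide": [-0.003,-0.004,0.08],"roll": 0},{"slide": [-0.003,-0.004,0.09],"roll": 0},{"slide": [-0.003,-0.004,0.092],"roll": 0}])

```text
t: 3.3
eef_pos: [590.7, -220.5, 122.7]
tcp_rot: [3.141, -0.0, -2.867]
ft_force: [0.1, -0.0, -0.2]
opening: 0.686
grip_force: 0.0
```

```bash
python3 - <<'E'
from h import *
c=imaging.read_camera("wrist"); np.savez("w2.npz",**c)
cv2.imwrite("pics/w2.png",c["color"][:,:,::-1])
s=state();print(s["eef_pos"],s["ft_force"],s["moment"])
E
```

```text
[ 590.86743498 -220.68554706  122.92882919] [-0.04518653  0.13326036 -0.45443968] [ 0.04871809  0.04337951 -0.00992602]
```

View pics/w2.png

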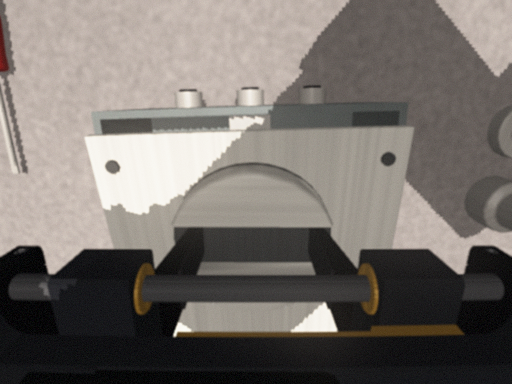

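The fingertips sit inside the slot ends, at about (190,245) and (322,245), within the disc rim, and nothing is touching yet. Now I'll press down.

step_arm(increments=[{"slide": [0.0,-0.002,0.006],"roll": 0},{"slide": [0.0,-0.002,0.012],"roll": 0},{"slide": [0.0,-0.002,0.017],"roll": 0},{"slide": [0.0,-0.002,0.022],"roll": 0},{"slide": [0.0,-0.002,0.022],"roll": 0}])

```text
t: 3.98
eef_pos: [591.0, -223.4, 100.4]
tcp_rot: [-3.142, -0.001, -2.867]
ft_force: [-4.9, -2.5, 7.4]
opening: 0.691
grip_force: 3.2
```

```bash
python3 - <<'E'
from h import *
s=state();print(s["eef_pos"],s["ft_force"],s["moment"],s["opening"])
c=imaging.read_camera("wrist")
s=state();print(s["eef_pos"],s["ft_force"],s["moment"],s["opening"])
E
```

```text
[ 590.96388534 -223.35939995  100.43516293] [-4.9258085  -2.47151255  7.44434375] [-0.33514664  0.77909988  0.02456665] 0.6907381028182489
[ 591.0042802  -223.37542844  100.61809852] [-4.83079338 -2.6018289   6.17284516] [-0.35051404  0.80552806 -0.02439173] 0.6873221382282808
```

step_arm(increments=[{"slide": [0.002,0,0.0],"roll": 0.1},{"slide": [0.002,0,0.0],"roll": 0.25},{"slide": [0.002,0,0.0],"roll": 0.4},{"slide": [0.002,0,0.0],"roll": 0.55},{"slide": [0.002,0,0.0],"roll": 0.7}])

```text
t: 4.65
eef_pos: [589.7, -222.7, 100.9]
tcp_rot: [3.14, 0.0, 2.711]
ft_force: [0.9, 5.0, 7.7]
opening: 0.69
grip_force: 3.5
```

```bash
python3 - <<'E'
from h import *
s=state();print(s["eef_pos"],s["tcp_rot"],s["ft_force"],s["moment"],s["opening"],s["joints"][5])
c=imaging.read_camera("wrist")
cv2.imwrite("pics/w3.png",c["color"][:,:,::-1])
E
```

```text
[ 589.74369821 -222.67370424  100.87064086] [3.14007193e+00 3.37255993e-04 2.71067778e+00] [0.85148305 4.99020201 7.678527  ] [ 1.16074332 -0.07609271  0.13778175] 0.6895481884330145 -1.6076188222343968
```

View pics/w3.png

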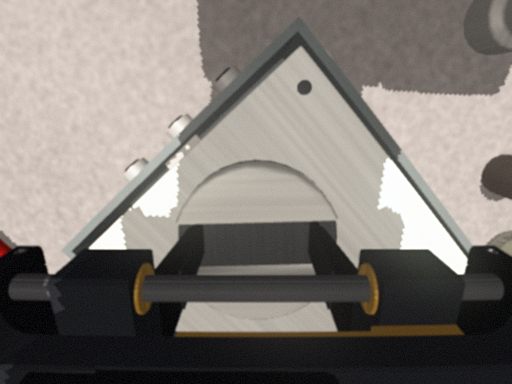

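The disc, centred at about (256,240), has turned with the fingers, and the panel lies flush inside the box rim. I'll carry on turning.

step_arm(increments=[{"slide": [0,0,0.0005],"roll": 0.15},{"slide": [0,0,0.0005],"roll": 0.3},{"slide": [0,0,0.0005],"roll": 0.45},{"slide": [0,0,0.0005],"roll": 0.6},{"slide": [0,0,0.0005],"roll": 0.75}])

```text
t: 5.32
eef_pos: [590.1, -223.1, 100.6]
tcp_rot: [3.14, 0.0, 1.961]
ft_force: [0.2, 3.9, 7.4]
opening: 0.692
grip_force: 3.8
```

step_arm(increments=[{"slide": [0,0,0],"roll": 0.08},{"slide": [0,0,0],"roll": 0.15},{"slide": [0,0,0],"roll": 0.2},{"slide": [0,0,0],"roll": 0.25},{"slide": [0,0,0],"roll": 0.25}])

```text
t: 5.95
eef_pos: [589.8, -223.3, 100.6]
tcp_rot: [3.14, 0.0, 1.716]
ft_force: [-1.3, 2.2, 8.4]
opening: 0.689
grip_force: 5.9
```

```bash
python3 - <<'E'
from h import *
s=state();print(s["eef_pos"],s["tcp_rot"],s["ft_force"],s["moment"],s["opening"],s["joints"][5])
c=imaging.read_camera("wrist")
cv2.imwrite("pics/w4.png",c["color"][:,:,::-1])
E
```

```text
[ 589.82895775 -223.33477699  100.61738804] [3.14026692e+00 3.46038882e-04 1.71570848e+00] [-1.25021685  2.15020434  8.44384499] [0.34359854 0.04377028 0.29174928] 0.6892095574260022 -0.612170407293949
```

View pics/w4.png

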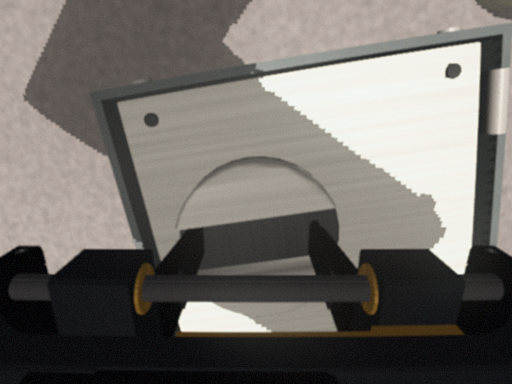

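The slot edge, (180,232) to (335,210), is now parallel to the box edge, (95,95) to (505,38), so the fastener is at about 1.57. I'll nudge it slightly further to confirm the stop, then ease back without dragging the slot and lift.

step_arm(increments=[{"slide": [0,0,0],"roll": 0.05},{"slide": [0,0,0],"roll": 0.08},{"slide": [0,0,0],"roll": 0.08}])

```text
t: 6.38
eef_pos: [589.8, -223.3, 100.6]
tcp_rot: [3.141, 0.003, 1.645]
ft_force: [-1.5, 2.4, 7.3]
opening: 0.693
grip_force: 53.1
```

```bash
python3 - <<'E'
from h import *
s=state();print(s["eef_pos"],s["tcp_rot"],s["ft_force"],s["moment"],s["opening"],s["joints"][5])
E
```

```text
[ 589.81252329 -223.29827076  100.64793159] [3.14146368e+00 2.53217107e-03 1.64509381e+00] [-1.49805248  2.37465844  7.26029936] [ 0.4463717  -0.06068812  4.55211582] 0.6934285601843375 -0.5381748967974884
```

A moment of 4.55 N m shows it is hard against the stop. I'll ease back, then lift.

step_arm(increments=[{"slide": [0,0,0],"roll": -0.09},{"slide": [0,0,-0.003],"roll": -0.09},{"slide": [0,0,-0.015],"roll": -0.09},{"slide": [0,0,-0.05],"roll": -0.09},{"slide": [0,0,-0.09],"roll": -0.09}])

```text
t: 7.0
eef_pos: [589.0, -223.5, 190.9]
tcp_rot: [-3.14, -0.001, 1.725]
ft_force: [0.0, 0.5, -0.2]
opening: 0.693
grip_force: 0.0
```

```bash
python3 - <<'E'
from h import *
c=imaging.read_camera("wrist"); np.savez("w5.npz",**c)
cv2.imwrite("pics/w5.png",c["color"][:,:,::-1])
s=state();print(s["t"],s["eef_pos"],s["ft_force"])
P=cloud(c).reshape(-1,3); ctr=np.array([590,-223.])
r=np.linalg.norm(P[:,:2]-ctr,axis=1); g=P[(r>54)&(r<62)&(P[:,2]>90)&(P[:,2]<140)]
A=np.c_[g[:,:2]-ctr,np.ones(len(g))]; k=np.ones(len(g),bool)
for _ in range(5):
    a=np.linalg.lstsq(A[k],g[k,2],rcond=None)[0]; k=abs(g[:,2]-A@a)<3
print("plane",a,k.sum())
E
```

```text
7.05 [ 590.74300567 -224.23630061  196.71160256] [ 0.37351105 -0.03354933  4.19429942]
plane [-1.05129021e-02 -3.86862777e-03  9.97403560e+01] 2850
```

View pics/w5.png

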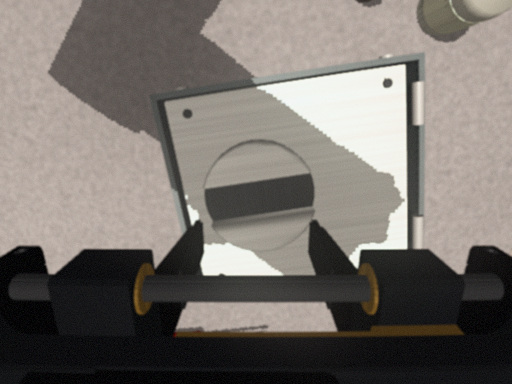

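With the tool clear, the slot, (207,200) to (313,187), stays along the box's x. The panel tilt is 0.011 rad, so it is locked. I'll let the arm settle and hand the job in.

step_arm(increments=[{"slide": [0,0,-0.02],"roll": 0},{"slide": [0,0,-0.02],"roll": 0},{"slide": [0,0,-0.02],"roll": 0}])

```text
t: 7.42
eef_pos: [589.0, -223.4, 209.3]
tcp_rot: [-3.141, -0.001, 1.726]
ft_force: [-0.4, 0.1, 0.5]
opening: 0.695
grip_force: 0.0
```

```bash
python3 -c "
from cell import env,state
s=state();print(s['eef_pos'],s['ft_force'])
print(env.job_done())"
```

```text
[ 589.02433961 -223.42412459  209.3448983 ] [-0.38602307  0.12936046  0.48839999]
the job is handed in; nothing more can be done
None
```

The panel is locked down: I turned its fastener to the stop (about 1.57 rad) with the panel pressed flush, and after letting go the panel stayed at about 0.011 rad; the neighbour and bystanders were not touched, and the job was handed in at about 7.4 s, though the hand-in gave no verdict.

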